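Seat the tea-mill cup on its drive and hold it pressed

TASK

First turn the revolving tray anticlockwise by its brass knob until it clicks into its stop, which brings the tea mill round to the near side. Then take the steel mill cup by the bar on its lid, set it on the mill's orange drive, turn it until its lugs mesh and it drops fully home, and push it down against the spring to the bottom. Finish while still holding the cup and pressing it down, and leave the caddy, teapot and teacup where they are.

Things in the scene. Friction and masses are not known exactly. Their poses are not given: they have to be found in the camera images.
- tray_axis (a point): Revolving tea tray, a white disc 296 mm across, 12 mm thick, on a fixed dark foot. Point: centre of the tray's top face, 30 mm above the table. The tray and all on it turn about the vertical through it. Its x and y axes are those of the fixed foot.
- turntable (a joint): Tray angle, rad, 0 to 1.595, growing anticlockwise from above; starts in 0 to 0.6. At 1.571 a sprung rim roller drops between two brass rim pins (the click) and holds the tray; hard stop at 1.595. At the knob: friction about 1.5 N, passing the pin about 6 N. At angle A the knob lies A - 90 degrees round from the foot's x axis, the mill on the other side of the axis.
- knob_grip (a point): Tray's knob: upright round brass post, 20 mm in diameter, 40 mm tall, on the tray top 120 mm from the tray's axis. Point: on the post's axis, 25 mm above the tray top, 15 mm below the post's top.
- mill_foot (a point): Maroon tea mill, fixed on the tray across from the knob, its vertical axis 65 mm from the tray's axis; round housing, 100 mm across at the foot, 72 mm at the top, 48 mm tall; the sprung drive is above it. Point: on its axis, at the tray top. Axes turn with the tray.
- drive_top (a point): Centre of the drive's top, 106 mm above the table less the press travel; lugs first touch here. Black plate 68 mm across with four orange dogs, 18 mm square, 16 mm tall, leaving a cross of slots 12 mm wide, 16 mm deep, open-ended. The cross stands at any angle, NOT reported (seen from above); this point's axes turn with the tray only.
- mill_press (a joint): Down travel of the mill's sprung plate and drive, m: 0 to 0.006 (bottom). Starts at about 5 N in all (cup's weight included), bottom at about 10 N. The drive resists turning with 0.4 N m: pressed by up to 10 N, the cup slides round on it until the lugs find the slots (every 90 degrees) and the drive springs up into them; then it turns along.
- mill_cup: Loose grinding cup, about 0.25 kg, standing upright on its lugs. Origin: centre of the lugs' underside, z up. Black cross of four lugs along x and y: 7 mm wide (2.5 mm play each side in a slot), lower edges round, 26 mm long from the axis, 14 mm tall. Steel cup 62 mm across, z = 14 to 60 mm. Home: origin 14 mm below drive_top, cup resting on the dogs.
- cup_bar (a point): Grip of the cup: maroon bar on its lid, 46 mm long along the cup's x, 16 mm thick along y, z = 70 to 103 mm above the cup's origin, white stripe along its top; the lid under it is 65 mm across. Point: on the cup's axis, 93 mm above its origin, 10 mm below the bar's top; axes as the cup's.
- caddy: Loose green tea caddy (round can), 64 mm across, 95 mm tall; origin at the centre of its base. Leave alone. Cup and caddy stand one on each side of the tray, either way round.
- teapot: Loose glass and maroon teapot, 143 mm across, 117 mm tall, with a handle to its +y (112 mm from the centre) and spout to its -y (90 mm); origin at the centre of its base. Leave alone.
- teacup: Loose glass teacup, 84 mm across, 60 mm tall, with a handle; origin at the centre of its base. Leave alone.
Things that resemble listed ones, but are neither listed nor needed, are in the scene too. Several things look just like the mill_cup: the one meant starts farthest to the robot's right.

How it is judged:
On the way, in this order (a step that is already met when the one before it is completed fails the run):
1. the tray is turned into its detent, with the cup not yet on the drive (value of joint turntable above 1.53 rad and distance between mill_cup and drive_top above 0.06 m), for 0.2 s.
2. the cup is meshed and fully down on the drive (z of mill_cup in the frame of drive_top below -0.0115 m and horizontal distance between mill_cup and drive_top below 0.005 m and angle between mill_cup's own z axis and vertical below 0.08 rad), for 0.2 s.
At the end, for the whole second after the job is handed in: The tray is in its detent (joint above 1.53 rad); the cup is meshed and home (origin at least 11.5 mm below drive_top, within 5 mm of its axis, tilted less than 0.08 rad), still, held by the fingers (over 2 N), and kept pressed so that the drive plate is down by more than 4.5 of its 6 mm (all of step 2 and value of joint turntable above 1.53 rad and value of joint mill_press above 0.0045 m and contact force between the fingers and mill_cup above 2 N and linear speed of mill_cup below 0.02 m/s); the arm keeps its last pose, push and grip.
It fails at once if the caddy is moved by more than 3 cm (distance of caddy from where it was at the start of the episode above 0.03 m).
It fails at once if the teapot is moved by more than 3 cm (distance of teapot from where it was at the start of the episode above 0.03 m).
It fails at once if the teacup is moved by more than 3 cm (distance of teacup from where it was at the start of the episode above 0.03 m).
It also fails if it takes over 64 s, if anything falls off the work surface, if the arm or the gripper's body presses on something with over 40 N, if the wrist force passes 120 N, or if a joint passes its speed limit or range.

ROBOT

A 7-joint arm with a two-finger parallel gripper is mounted at the origin on the work surface. World frame = base frame: x ahead of the robot, y to its left, z up, the work surface at z = 0. Lengths are in m, angles in rad, forces in N, time in s.
With the tool pointing down it reaches from about 0.4 to 0.85 m from the base axis. Payload 4.5 kg.
Tool frame: the origin (TCP) lies on the mounting face of the last link; the fingertips stand 173 mm ahead of it and the grasp point (between the pads) lies 155 mm ahead of it; z points along the fingers, y is the line along which they close (so a half turn about z gives the same grasp; the last joint's range is limited). The gripper opens to 85 mm and grips with 20 to 120 N. Pads are 22 mm wide; open, the fingers measure 114 mm over their backs; the gripper's body (76 mm by 85 mm) begins 54 mm behind the grasp point. The pads swing forward as they close: fully open they stand 13 mm farther back than shut.
Start: joints at [-1.221, 0.689, -0.195, 1.565, 0.157, 0.902, -0.215], TCP at [0.194, 0.594, 0.405] pointing down, gripper open.
Joint ranges: [-3.01, 3.01], [-0.46, 2.08], [-1.47, 1.51], [0.13, 2.56], [-1, 4.14], [0.04, 2.09], [-2.66, 2.66]. Speed limits (rad/s): [2.57, 2.57, 3.14, 3.14, 3.14, 3.14, 3.14].

INTERFACE

Orientations are given as a 3x3 rotation matrix whose columns are the frame's x, y, z axes.
In Python, from station import telemetry, eyes, workorder, models gives the robot as it stands.
- The arm moves only by the shell command python3 -m creep 'ROWS'. ROWS is text: rows parted by semicolons, each of 7 numbers parted by spaces: the shift along the tool's x, y, z in m, then the turn, a rotation vector about the tool's x, y, z in degrees, then the finger opening in m, from 0 to 0.0854. In form: tx ty tz rx ry rz grip; .... A call has 1 to 8 rows; each row is the pose to reach, as a shift and turn from the pose commanded when the call began, along the tool's axes at that moment; what a row does not reach only later rows make up. A row lasts 1/10 s, in which the tool goes at most 50 mm and 8.59 degrees, less where a joint would pass 70% of its speed; a pose out of reach is approached as far as the arm can. A call with a gripper value outside its range is refused whole. The fingers move at their own pace and stop on an object; the grip force is fixed at half the most. Time passes only in rows, so rows that repeat a pose let the fingers close. It gives the time, the measured TCP pose, the force, the opening and the grip force at its end, in the units of the state.
- telemetry.sense(): the state, without advancing time (a new reading comes with each control period).
- eyes.grab_frame(name): name is "scene" or "side" or "wrist"; returns a dict with "img" (384x512x3 uint8, blue, green, red), "depth" (384x512 float32, m along the optical axis (not along the pixel's ray), 0 where there is no reading), "vfov" (degrees; the focal length in pixels is half the picture's height over the tangent of half this angle, whatever the lens; pixels are square), "cx", "cy" (the principal point, pixels), "k1" (the pictures are not rectified: a ray, as slopes to the right and down, at radius r is drawn at 1 + k1 r^2 times it, then the intrinsics apply), "R" (3x3) and "t" (3): a world point X has camera coordinates R X + t. Camera axes: x right, y down, z forward; pixel columns grow to the right and rows downward; lengths in m; the calibration is good to about 2 mm. A picture is of the moment at which its call begins.
- workorder.job_done(): hands the job in; it is judged then, once.
Trained networks look in a picture, given as the dict that the camera call returned (one of the last four; its "shot" number tells which), for a name from the list of things; names that differ only in an ending like _2 or _b are one class to them, and where a whole thing is asked for, a point or a joint stands for the part that bears it (a point fixed in the world has none). Each returns a list of dicts, best first, with "confidence" (0 to 1); they miss things now and then, are a little off and sometimes report something else, mostly with a low value. They report only what shows in the picture. A call takes as long as a camera call. They do not tell look-alikes from the thing itself.
- models.regions_of(picture, query): "pixels" (384x512 bool, what is visible of it) and "box" ([left, top, right, bottom] in pixels, round what is visible of it).
The state is a dict: "t": time; "joint_pos": joint angles; "dq": joint speeds; "tau": joint torques, N m; "tcp_pos": TCP position; "eef_rot": TCP orientation; "contact_force": force on the tool from outside, world axes, zero at the start; "wrist_torque": the same for the moment, N m; "gripper_width": finger opening in m; "gripper_force": force on a finger pad.
Only numpy, scipy, OpenCV 4.12 (cv2) and the standard library are available. Lean on these libraries where they do the work, as an engineer would, in place of code of your own. Each camera call takes 0.05 s, during which the arm holds its last target. There are 200 camera calls.

## Working session

There is one attempt and no reset: what is moved stays moved. The work goes in short steps, Python scripts to look and compute and a shell command to move; the robot and the scene stay as the last step left them, time stands still between calls to the robot, and variables do not carry over. Pictures are saved under pics/ and viewed, at most 10 in all, crops included, and the job is handed in when it is done.

```bash
mkdir -p pics; ls
cat > h.py <<'E'
import numpy as np, cv2
from station import telemetry, eyes, workorder, models
def K(p):
    f=p["img"].shape[0]/2/np.tan(np.radians(p["vfov"])/2); return f
def pts(p,uv,z=None):
    """pixels Nx2 (col,row) -> world via depth, or on plane z"""
    uv=np.atleast_2d(uv).astype(float); f=K(p)
    d=(uv-[p["cx"],p["cy"]])/f; s=d.copy()
    for _ in range(20): s=d/(1+p["k1"]*(s**2).sum(1,keepdims=True))
    ray=np.c_[s,np.ones(len(s))]; R=np.array(p["R"]);t=np.array(p["t"])
    if z is None:
        D=p["depth"][uv[:,1].astype(int),uv[:,0].astype(int)][:,None]
        return (ray*D-t)@R
    o=-R.T@t; w=ray@R
    return o+w*((z-o[2])/w[:,2])[:,None]
def cloud(p,mask):
    v,u=np.nonzero(mask&(p["depth"]>0)); uv=np.c_[u,v]; return uv,pts(p,uv)
E
python3 - <<'E'
from h import *
for n in("scene","side"):
    p=eyes.grab_frame(n); cv2.imwrite(f"pics/{n}0.png",p["img"])
    print(n,p["vfov"],p["k1"],-np.array(p["R"]).T@p["t"])
    for q in("mill_cup","knob_grip","mill_foot","drive_top","tray_axis","caddy","teapot","teacup"):
        for r in models.regions_of(p,q)[:5]:
            uv,w=cloud(p,r["pixels"])
            if len(w): print(q,round(r["confidence"],2),r["box"],len(w),np.median(w,0).round(3),np.percentile(w,2,0).round(3),np.percentile(w,98,0).round(3))
s=telemetry.sense();print(s["t"],np.round(s["eef_rot"],3),s["tcp_pos"])
E
```

```text
pics
scene 44.39712015715006 -0.19180050552761735 [1.20740581 0.715708   0.86687378]
mill_cup 0.91 [124.2, 199.5, 151.7, 235.6] 711 [ 0.838 -0.169  0.066] [ 0.807 -0.207  0.015] [ 0.862 -0.156  0.104]
mill_cup 0.69 [204.9, 131.7, 225.8, 160.8] 485 [ 0.478 -0.3    0.065] [ 0.41  -0.433  0.001] [ 0.497 -0.282  0.102]
mill_cup 0.66 [159.6, 231.8, 186.9, 271.1] 878 [ 0.834 -0.007  0.067] [ 0.795 -0.043  0.   ] [0.857 0.009 0.104]
mill_cup 0.58 [260.4, 119.0, 281.8, 148.9] 422 [ 0.295 -0.224  0.062] [ 0.265 -0.248  0.016] [ 0.312 -0.203  0.101]
mill_cup 0.57 [207.9, 176.0, 315.5, 247.4] 6264 [0.578 0.025 0.031] [ 0.426 -0.129  0.027] [0.691 0.136 0.104]
knob_grip 0.57 [200.4, 173.0, 314.4, 250.9] 6396 [0.579 0.024 0.031] [ 0.427 -0.131  0.025] [0.692 0.136 0.104]
mill_foot 0.6 [206.7, 173.1, 316.0, 250.8] 6276 [0.578 0.025 0.031] [ 0.428 -0.129  0.026] [0.691 0.136 0.104]
drive_top 0.95 [263.7, 190.9, 294.5, 212.9] 444 [0.558 0.067 0.096] [ 0.47  -0.008  0.03 ] [0.587 0.095 0.109]
drive_top 0.59 [203.0, 173.0, 313.6, 250.7] 6343 [0.579 0.023 0.031] [ 0.428 -0.131  0.026] [0.692 0.135 0.10
[... 1375 characters left out ...]
 0.423 -0.126  0.009] [0.696 0.139 0.105]
caddy 0.69 [287.4, 266.4, 325.0, 324.7] 1811 [0.422 0.304 0.074] [0.392 0.259 0.007] [0.451 0.315 0.096]
caddy 0.19 [184.0, 172.4, 319.9, 251.5] 7154 [0.551 0.054 0.031] [ 0.423 -0.129  0.007] [0.698 0.139 0.105]
teapot 0.84 [121.7, 250.4, 199.9, 350.9] 4788 [0.669 0.371 0.08 ] [0.618 0.269 0.027] [0.736 0.445 0.107]
teapot 0.61 [296.4, 136.0, 314.5, 167.9] 565 [ 0.467 -0.296  0.062] [ 0.439 -0.319  0.012] [ 0.496 -0.281  0.101]
teacup 0.73 [228.6, 136.6, 257.5, 162.9] 669 [ 0.666 -0.283  0.038] [ 0.626 -0.352  0.004] [ 0.703 -0.244  0.059]
0.9 [[-0.951  0.311  0.   ]
 [ 0.311  0.951  0.   ]
 [ 0.     0.    -1.   ]] [0.19408273 0.59409885 0.40472708]
```

View pictures.

Run:
```python
import cv2
a=cv2.imread("pics/scene0.png")[100:350,100:420]; cv2.imwrite("pics/s1.png",cv2.resize(a,(768,600),interpolation=cv2.INTER_CUBIC))
a=cv2.imread("pics/side0.png")[120:360,100:410]; cv2.imwrite("pics/s2.png",cv2.resize(a,(775,600),interpolation=cv2.INTER_CUBIC))
```

```text
(no output)
```

View pics/s1.png

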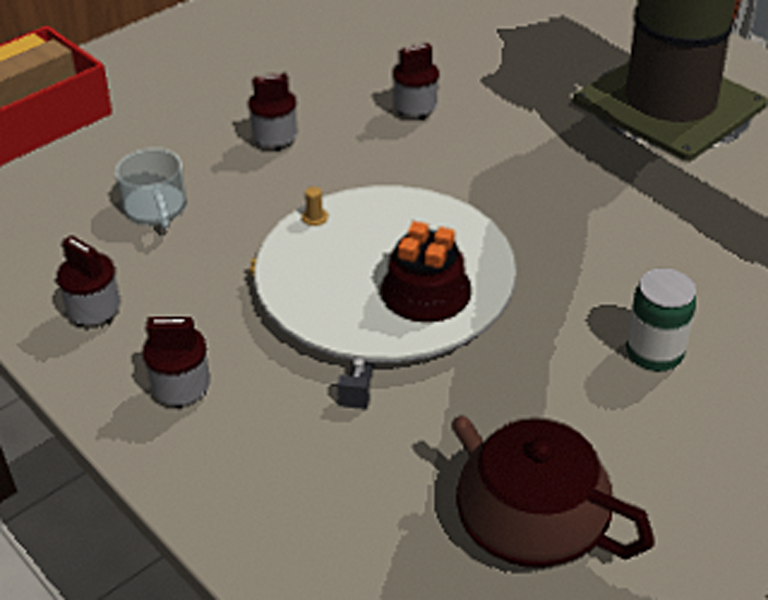

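View pics/s2.png

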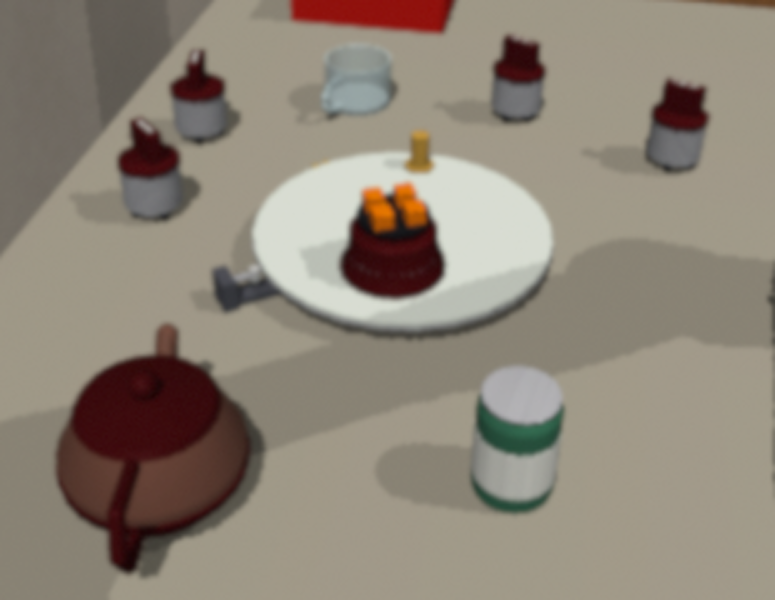

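The scene view shows the knob at crop (314,205), the drive at (425,243), and the target cup at (272,110), rightmost behind the teacup. The caddy is on the left, the roller is at the far side. Next I measure these.

```bash
cat >> h.py <<'E'
def full(p):
    v,u=np.mgrid[0:384,0:512]; uv=np.c_[u.ravel(),v.ravel()]; w=pts(p,uv); ok=p["depth"].ravel()>0
    hsv=cv2.cvtColor(p["img"],cv2.COLOR_BGR2HSV).reshape(-1,3).astype(int)
    return uv[ok],w[ok],hsv[ok]
def circ(x):
    A=np.c_[2*x,np.ones(len(x))]; s=np.linalg.lstsq(A,(x**2).sum(1),rcond=None)[0]; return s[:2],np.sqrt(s[2]+s[:2]@s[:2])
def near(w,c,r): return np.hypot(w[:,0]-c[0],w[:,1]-c[1])<r
E
cat > meas.py <<'E'
from h import *
for n in("scene","side"):
    p=eyes.grab_frame(n); uv,w,h=full(p)
    tr=(abs(w[:,2]-.030)<.004)&near(w,(.56,.005),.2)&(h[:,1]<60)
    t=w[tr,:2]; hull=cv2.convexHull(t.astype(np.float32))[:,0]; c,r=circ(hull.astype(float)); 
    e=cv2.minEnclosingCircle(t.astype(np.float32)); print(n,"tray",c.round(4),r.round(4),e,"z",np.median(w[tr,2]).round(4))
    br=(h[:,0]>12)&(h[:,0]<30)&(h[:,1]>120)&(w[:,2]>.04)&(w[:,2]<.085)&near(w,(.56,.005),.15)&~near(w,(.56,.07),.05)
    b=w[br]; print("knob",len(b),np.median(b,0).round(4),b.min(0).round(4),b.max(0).round(4)); 
    if len(b)>9: print(circ(b[:,:2]))
    o=(h[:,0]<20)&(h[:,1]>150)&(h[:,2]>120)&(w[:,2]>.103)&(w[:,2]<.112)&near(w,(.56,.06),.08)
    rc=cv2.minAreaRect((w[o,:2]*1000).astype(np.float32)); print("drive",o.sum(),w[o].mean(0).round(4),rc)
    for c0 in((.47,-.31),):
        m=near(w,c0,.05)&(w[:,2]>.074)&(w[:,2]<.11)
        k=w[m]; print("bar z",k[:,2].max(),len(k))
        top=k[k[:,2]>.099]; print("top",len(top),top.mean(0).round(4),cv2.minAreaRect((top[:,:2]*1000).astype(np.float32)))
        m=near(w,c0,.06)&(w[:,2]>.02)&(w[:,2]<.056)&(h[:,1]<80); print("body",circ(w[m][:,:2]))
        m=near(w,c0,.06)&(w[:,2]>.060)&(w[:,2]<.072); print("lid",circ(w[m][:,:2]),w[m][:,:2].min(0),w[m][:,:2].max(0))
E
python3 meas.py
```

```text
scene tray [0.5669 0.0088] 0.1553 ((0.5745824575424194, 0.011662224307656288), 0.17219948768615723) z 0.0302
knob 70 [ 0.5625 -0.1157  0.0601] [ 0.5494 -0.1271  0.0408] [ 0.5696 -0.1102  0.0728]
(array([ 0.56041746, -0.11896534]), np.float64(0.006997966872789573))
drive 123 [0.5575 0.0664 0.1062] ((555.4283447265625, 64.76519775390625), (47.2592887878418, 45.96737289428711), 25.557628631591797)
bar z 0.10489044418349686 145
top 38 [ 0.4685 -0.3113  0.1015] ((468.706298828125, -312.053955078125), (18.837430953979492, 44.427345275878906), 61.93037414550781)
body (array([ 0.46949639, -0.31167995]), np.float64(0.02677662735184518))
lid (array([ 0.46996115, -0.30898522]), np.float64(0.0235358408022762)) [ 0.4337148  -0.34341628] [ 0.50352526 -0.27916887]
side tray [0.5683 0.0066] 0.1572 ((0.5783939957618713, 0.007410934194922447), 0.17211972177028656) z 0.0302
knob 69 [ 0.5579 -0.1136  0.0584] [ 0.5503 -0.1231  0.0404] [ 0.5654 -0.1082  0.0731]
(array([ 0.55768339, -0.11621866]), np.float64(0.005806134396871452))
drive 145 [0.5534 0.0707 0.1057] ((553.4229125976562, 67.29207611083984), (47.317657470703125, 43.86149597167969), 25.336854934692383)
bar z 0.103224899488866 154
top 36 [ 0.4681 -0.3108  0.1012] ((467.90289306640625, -311.4014587402344), (15.206232070922852, 43.43754196166992), 68.25922393798828)
body (array([ 0.46767986, -0.3118488 ]), np.float64(0.028908669286627345))
lid (array([ 0.46690875, -0.30715279]), np.float64(0.02321937484371)) [ 0.43730276 -0.32876664] [ 0.49914264 -0.27879154]
```

```bash
cat >> h.py <<'E'
from scipy.spatial.transform import Rotation as Ro
def go(*targets):
    """targets (x,y,z tcp, angle of tool y in deg) -> shift mm & rotvec deg from now"""
    s=telemetry.sense(); R=np.array(s["eef_rot"]); P=np.array(s["tcp_pos"])
    print("t",round(s["t"],2),"tcp",P.round(4),"yaw",np.degrees(np.arctan2(R[1,1],R[0,1])).round(2),"grip",round(s["gripper_width"],4),"F",np.round(s["contact_force"],1))
    for x,y,z,a in targets:
        a=np.radians(a); Y=np.array([np.cos(a),np.sin(a),0]); Z=np.array([0,0,-1.]); T=np.c_[np.cross(Y,Z),Y,Z]
        print((R.T@(np.array([x,y,z])-P)).round(4),np.degrees(Ro.from_matrix(R.T@T).as_rotvec()).round(1))
E
python3 -c "
from h import *
go((.4,.2,.35,36),(.56,-.118,.35,0))"
```

```text
t 1.0 tcp [0.1941 0.5941 0.4047] yaw 71.91 grip 0.0857 F [-0.3  0.5 -0.1]
[-0.3181 -0.3107  0.0547] [ 0.  -0.  35.9]
[-0.569  -0.5633  0.0547] [ 0.  -0.  71.9]
```

```bash
python3 -m creep '-0.569 -0.563 0.055 0 0 72 0.085; -0.569 -0.563 0.055 0 0 72 0.085; -0.569 -0.563 0.055 0 0 72 0.085; -0.569 -0.563 0.055 0 0 72 0.085; -0.569 -0.563 0.055 0 0 72 0.085; -0.569 -0.563 0.055 0 0 72 0.085; -0.569 -0.563 0.055 0 0 72 0.085; -0.569 -0.563 0.055 0 0 72 0.085'; python3 -c "
from h import *
go((.56,-.118,.35,0))"
```

```text
t: 1.8
tcp_pos: [0.3772, 0.2376, 0.3775]
eef_rot: [[-0.049, 0.999, 0.001], [0.999, 0.049, 0.001], [0.001, 0.001, -1.0]]
contact_force: [1.0, 0.3, -0.1]
gripper_width: 0.0846
gripper_force: 0.0
t 1.8 tcp [0.3772 0.2376 0.3775] yaw 2.84 grip 0.0846 F [ 1.   0.3 -0.1]
[-0.3643  0.1649  0.0274] [ 0.1 -0.   2.8]
```

```bash
python3 -m creep '-0.364 0.165 0.027 0 0 3 0.085; -0.364 0.165 0.027 0 0 3 0.085; -0.364 0.165 0.027 0 0 3 0.085; -0.364 0.165 0.027 0 0 3 0.085; -0.364 0.165 0.027 0 0 3 0.085; -0.364 0.165 0.027 0 0 3 0.085; -0.364 0.165 0.027 0 0 3 0.085; -0.364 0.165 0.027 0 0 3 0.085'
python3 - <<'E'
from h import *
go((.56,-.118,.35,0))
p=eyes.grab_frame("wrist"); cv2.imwrite("pics/w1.png",p["img"])
uv,w,h=full(p)
b=(h[:,0]>12)&(h[:,0]<30)&(h[:,1]>120)&near(w,(.56,-.118),.06)
k=w[b&(w[:,2]>.06)]; print(len(k),k.mean(0) if len(k) else 0); print(w[b].min(0),w[b].max(0)) if b.any() else 0
E
```

```text
t: 2.6
tcp_pos: [0.5619, -0.1167, 0.3503]
eef_rot: [[-0.003, 1.0, 0.001], [1.0, 0.003, 0.0], [0.0, 0.001, -1.0]]
contact_force: [1.8, 1.2, -0.9]
gripper_width: 0.0852
gripper_force: 0.0
t 2.6 tcp [ 0.5619 -0.1167  0.3503] yaw 0.15 grip 0.0852 F [ 1.8  1.2 -0.9]
[-0.0013 -0.0019  0.0003] [ 0.  -0.   0.1]
470 [ 0.55767138 -0.11948569  0.07028834]
[ 0.54247335 -0.13144011  0.0309103 ] [ 0.60419651 -0.10529335  0.22272129]
```

View pics/w1.png

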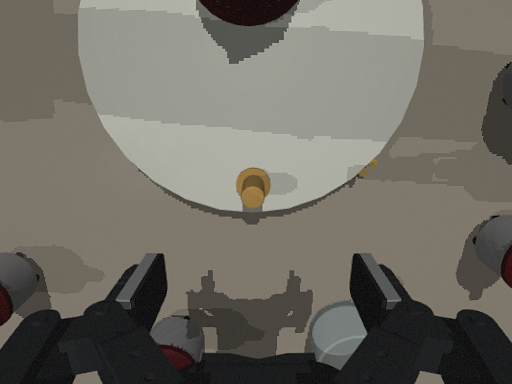

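The wrist view shows the knob (252,190), the mill foot above it at (248,5), the tray rim, and the rim pins at (368,167). I refine the axis from the rim and descend.

Run:
```python
from h import *
from scipy.optimize import least_squares
p=eyes.grab_frame("wrist"); uv,w,h=full(p)
m=(abs(w[:,2]-.03)<.003)&(h[:,1]<70)
img=np.zeros((384,512),np.uint8); img[uv[m,1],uv[m,0]]=255
img=cv2.morphologyEx(img,cv2.MORPH_OPEN,np.ones((3,3)))
c=max(cv2.findContours(img,0,cv2.CHAIN_APPROX_NONE)[0],key=cv2.contourArea)[:,0]
c=cv2.convexHull(c)[:,0]; c=c[(c[:,1]>5)]
x=pts(p,c,.03)[:,:2]
s=least_squares(lambda a:np.hypot(*(x-a).T)-.148,(.556,0),loss="soft_l1",f_scale=.002); print(len(x),s.x,np.abs(s.fun).mean(),circ(x))
o=(h[:,0]<20)&(h[:,1]>150)&(h[:,2]>120)&(w[:,2]>.1); print(o.sum())
go((.5577,-.1195,.26,0),(.5577,-.1195,.212,0))
```

```text
38 [ 0.55483172 -0.00111696] 0.0002841820979031663 (array([ 0.5548425 , -0.00144708]), np.float64(0.14773903201461633))
0
t 2.7 tcp [ 0.5627 -0.1232  0.3503] yaw -0.5 grip 0.0848 F [-0.5 -0.7 -0.4]
[ 0.0042 -0.0054  0.0902] [ 0.2  0.4 -0.5]
[ 0.0045 -0.0056  0.1382] [ 0.2  0.4 -0.5]
```

```bash
python3 -m creep '0 0 0.04 0 0 0 0.085; 0 0 0.08 0 0 0 0.085; 0 0 0.08 0 0 0 0.085'; python3 -c "
from h import *
go((.5577,-.1195,.212,0))"
```

```text
t: 3.0
tcp_pos: [0.5589, -0.114, 0.266]
eef_rot: [[-0.003, 1.0, -0.01], [1.0, 0.003, 0.002], [0.002, -0.01, -1.0]]
contact_force: [-0.9, 0.8, -0.1]
gripper_width: 0.0851
gripper_force: 0.0
t 3.0 tcp [ 0.5589 -0.114   0.266 ] yaw 0.17 grip 0.0851 F [-0.9  0.8 -0.1]
[-0.0056 -0.0007  0.054 ] [-0.6 -0.1  0.2]
```

```bash
python3 -m creep '0 0 0 0 0 0 0.085; 0 0 0 0 0 0 0.085;0 0 0 0 0 0 0.085' | head -3; python3 -m creep '0 0 0 0 0 0 0.085' | head -3; python3 -c "
from h import *
go((.5577,-.1195,.212,0))"
```

```text
t: 3.3
tcp_pos: [0.5619, -0.1147, 0.2724]
eef_rot: [[-0.003, 1.0, 0.004], [1.0, 0.003, -0.001], [-0.001, 0.004, -1.0]]
t: 3.4
tcp_pos: [0.5616, -0.1147, 0.2719]
eef_rot: [[-0.003, 1.0, 0.003], [1.0, 0.003, -0.0], [-0.0, 0.003, -1.0]]
t 3.4 tcp [ 0.5616 -0.1147  0.2719] yaw 0.15 grip 0.085 F [ 0.6 -0.7 -0.5]
[-0.0048 -0.0041  0.0599] [0.2 0.  0.2]
```

```bash
python3 -m creep '-0.005 -0.004 0.02 0 0 0 0.085; -0.005 -0.004 0.04 0 0 0 0.085; -0.005 -0.004 0.06 0 0 0 0.085; -0.005 -0.004 0.06 0 0 0 0.085; -0.005 -0.004 0.06 0 0 0 0.02;-0.005 -0.004 0.06 0 0 0 0;-0.005 -0.004 0.06 0 0 0 0;-0.005 -0.004 0.06 0 0 0 0'; python3 -m creep '0 0 0 0 0 0 0; 0 0 0 0 0 0 0;0 0 0 0 0 0 0;0 0 0 0 0 0 0'
python3 - <<'E'
from h import *
C=np.array([.5548,-.0013]); s=telemetry.sense(); P=np.array(s["tcp_pos"])
a0=np.degrees(np.arctan2(*(P[:2]-C)[::-1])); r=np.hypot(*(P[:2]-C)); print(a0,r)
r=.12
go(*[(C[0]+r*np.cos(np.radians(t)),C[1]+r*np.sin(np.radians(t)),P[2],t+90) for t in range(-83,-30,7)])
E
```

```text
t: 4.2
tcp_pos: [0.5574, -0.1197, 0.2112]
eef_rot: [[-0.003, 1.0, 0.002], [1.0, 0.003, -0.0], [-0.0, 0.002, -1.0]]
contact_force: [0.3, 0.3, -0.1]
gripper_width: 0.0274
gripper_force: 0.0
t: 4.6
tcp_pos: [0.5573, -0.1197, 0.2111]
eef_rot: [[-0.003, 1.0, 0.001], [1.0, 0.003, -0.0], [-0.0, 0.001, -1.0]]
contact_force: [-0.4, 0.5, 5.2]
gripper_width: 0.0188
gripper_force: 58.4
-88.77083189333497 0.11843153495515667
t 4.6 tcp [ 0.5573 -0.1197  0.2111] yaw 0.16 grip 0.0188 F [-0.4  0.5  5.2]
[-0.0007  0.0121  0.    ] [ 0.1  0.  -6.8]
[0.0019 0.0265 0.    ] [  0.1   0.  -13.8]
[0.0063 0.0405 0.    ] [  0.1   0.  -20.8]
[0.0123 0.0538 0.0001] [  0.1   0.  -27.8]
[0.0199 0.0663 0.0001] [  0.1   0.  -34.8]
[0.029  0.0778 0.0001] [  0.1   0.  -41.8]
[0.0394 0.0881 0.0001] [  0.1   0.  -48.8]
[0.051  0.0971 0.0001] [  0.1   0.  -55.8]
```

```bash
python3 -m creep '-0.001 0.006 0 0 0 -3 0; 0 0.016 0 0 0 -8 0; 0.003 0.028 0 0 0 -14 0; 0.006 0.040 0 0 0 -21 0; 0.012 0.054 0 0 0 -28 0; 0.020 0.066 0 0 0 -35 0; 0.029 0.078 0 0 0 -42 0; 0.034 0.083 0 0 0 -45 0'; python3 -m creep '0 0 0 0 0 0 0'
python3 - <<'E'
from h import *
C=np.array([.5548,-.0013]); s=telemetry.sense(); P=np.array(s["tcp_pos"])
a0=np.degrees(np.arctan2(*(P[:2]-C)[::-1])); r=np.hypot(*(P[:2]-C)); print(a0,r)
r=.12
go(*[(C[0]+r*np.cos(np.radians(t)),C[1]+r*np.sin(np.radians(t)),.211,t+90) for t in np.arange(-38,15,6)])
E
```

```text
t: 5.4
tcp_pos: [0.6407, -0.0834, 0.2111]
eef_rot: [[-0.712, 0.702, 0.0], [0.702, 0.712, 0.002], [0.001, 0.002, -1.0]]
contact_force: [-4.0, 1.8, 8.6]
gripper_width: 0.0186
gripper_force: 59.5
t: 5.5
tcp_pos: [0.6408, -0.0832, 0.2111]
eef_rot: [[-0.711, 0.703, 0.001], [0.703, 0.711, 0.003], [0.001, 0.003, -1.0]]
contact_force: [-1.6, 3.3, 6.3]
gripper_width: 0.0187
gripper_force: 59.3
-43.6086673358803 0.1187481107848825
t 5.5 tcp [ 0.6408 -0.0832  0.2111] yaw 45.34 grip 0.0187 F [-1.6  3.3  6.3]
[-0.0005  0.0117  0.0002] [ 0.2 -0.  -6.7]
[0.0016 0.0241 0.0002] [  0.2  -0.  -12.7]
[0.005  0.0362 0.0002] [  0.2  -0.  -18.7]
[0.0097 0.0479 0.0003] [  0.2  -0.  -24.7]
[0.0155 0.059  0.0003] [  0.2  -0.  -30.7]
[0.0225 0.0695 0.0004] [  0.2   0.  -36.7]
[0.0305 0.0791 0.0004] [  0.2   0.  -42.7]
[0.0395 0.0879 0.0004] [  0.2   0.  -48.7]
[0.0493 0.0957 0.0005] [  0.2   0.  -54.7]
```

```bash
python3 -m creep '0 0.011 0 0 0 -6 0; 0.002 0.024 0 0 0 -12.7 0; 0.002 0.024 0 0 0 -12.7 0'|grep -v eef
python3 - <<'E'
from h import *
C=np.array([.5548,-.0013]); s=telemetry.sense(); P=np.array(s["tcp_pos"])
a0=np.degrees(np.arctan2(*(P[:2]-C)[::-1])); r=np.hypot(*(P[:2]-C)); print(a0,r)
go()
p=eyes.grab_frame("scene"); a=p["img"][150:300,180:340]; cv2.imwrite("pics/s3.png",cv2.resize(a,(640,600),interpolation=cv2.INTER_CUBIC))
E
```

```text
t: 5.8
tcp_pos: [0.6564, -0.063, 0.2112]
contact_force: [-1.8, 4.2, 6.6]
gripper_width: 0.0186
gripper_force: 60.1
-31.294509201918224 0.11887712604539005
t 5.8 tcp [ 0.6564 -0.063   0.2112] yaw 58.16 grip 0.0186 F [-1.8  4.2  6.6]
```

View pics/s3.png

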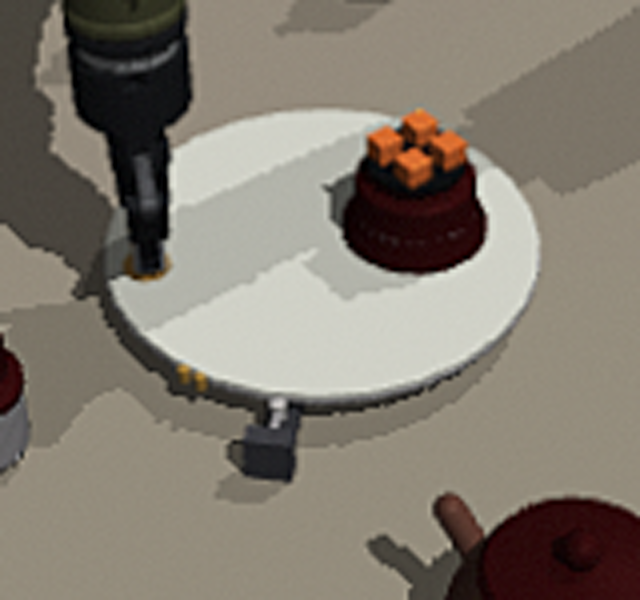

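The pins (crop 193,378) still have to reach the roller (277,408). I convert both to angles.

Run:
```python
from h import *
C=np.array([.5548,-.0013]); p=eyes.grab_frame("scene")
x=pts(p,[(228.3,244.2),(249.3,251.0)],.024)[:,:2]; d=x-C; an=np.degrees(np.arctan2(d[:,1],d[:,0])); print(x,np.hypot(*d.T),an)
D=an[1]-an[0]; print("final knob",-31.3+D)
r=.12
go(*[(C[0]+r*np.cos(np.radians(t)),C[1]+r*np.sin(np.radians(t)),.211,t+90) for t in np.arange(-26,10,4)])
```

```text
[[0.7001316  0.03643353]
 [0.67748925 0.09072445]] [0.15015023 0.15336607] [14.55475798 36.87214321]
final knob -8.982614770290773
t 5.9 tcp [ 0.6557 -0.0642  0.2111] yaw 57.92 grip 0.0185 F [-1.1  5.4  6. ]
[-0.0004  0.0124  0.0002] [ 0.2 -0.1 -6.1]
[0.0008 0.0207 0.0002] [  0.2  -0.1 -10.1]
[0.0025 0.0289 0.0003] [  0.2  -0.1 -14.1]
[0.0049 0.0369 0.0003] [  0.2  -0.1 -18.1]
[0.0077 0.0448 0.0003] [  0.2  -0.1 -22.1]
[0.0111 0.0524 0.0004] [  0.2  -0.  -26.1]
[0.0151 0.0598 0.0004] [  0.2  -0.  -30.1]
[0.0195 0.0669 0.0004] [  0.2  -0.  -34.1]
[0.0245 0.0737 0.0005] [  0.2  -0.  -38.1]
```

```bash
python3 -m creep '0 0.012 0 0 0 -6 0; 0.002 0.025 0 0 0 -12 0; 0.005 0.037 0 0 0 -18 0; 0.005 0.037 0 0 0 -18 0'|grep -v eef
cat > ang.py <<'E'
from h import *
C=np.array([.5548,-.0013]); s=telemetry.sense(); P=np.array(s["tcp_pos"])
a0=np.degrees(np.arctan2(*(P[:2]-C)[::-1])); r=np.hypot(*(P[:2]-C)); print("knob",a0,r)
R=np.array(s["eef_rot"]); print("F tool",(R.T@s["contact_force"]).round(1))
r=.1195
go(*[(C[0]+r*np.cos(np.radians(t)),C[1]+r*np.sin(np.radians(t)),.211,t+90) for t in a0+np.arange(2,13,2)])
E
python3 ang.py
```

```text
t: 6.3
tcp_pos: [0.6705, -0.0313, 0.2111]
contact_force: [-4.8, -1.4, 8.8]
gripper_width: 0.0186
gripper_force: 60.3
knob -14.544607124642424 0.11953145295598522
F tool [ 4.4 -2.5 -8.8]
t 6.3 tcp [ 0.6705 -0.0313  0.2111] yaw 76.18 grip 0.0186 F [-4.8 -1.4  8.8]
[0.0001 0.0042 0.0001] [ 0.  -0.1 -1.3]
[0.0002 0.0083 0.0001] [ 0.  -0.1 -3.3]
[0.0005 0.0125 0.0001] [ 0.  -0.1 -5.3]
[0.001  0.0166 0.0001] [ 0.  -0.1 -7.3]
[0.0016 0.0208 0.0001] [ 0.  -0.1 -9.3]
[0.0023 0.0249 0.0001] [  0.   -0.1 -11.3]
```

```bash
python3 -m creep '0 0.004 0 0 0 -2 0; 0 0.006 0 0 0 -3 0;0 0.006 0 0 0 -3 0'|grep -E "tcp|force"; python3 ang.py | head -3;  python3 -m creep '0 0.002 0 0 0 -1 0; 0 0.004 0 0 0 -2 0;0 0.004 0 0 0 -2 0'|grep -E "tcp|force"; python3 ang.py
```

```text
tcp_pos: [0.6716, -0.0272, 0.2111]
contact_force: [-6.0, 0.1, 9.2]
gripper_force: 60.3
knob -12.527241718266474 0.11961362843601653
F tool [ 5.9 -1.  -9.2]
t 6.6 tcp [ 0.6716 -0.0272  0.2111] yaw 78.9 grip 0.0183 F [-6.   0.1  9.2]
tcp_pos: [0.6722, -0.0242, 0.2111]
contact_force: [-5.0, -1.7, 8.3]
gripper_force: 60.4
knob -11.053338636493908 0.11965848852383555
F tool [ 4.7 -2.5 -8.3]
t 6.9 tcp [ 0.6722 -0.0242  0.2111] yaw 80.82 grip 0.0184 F [-5.  -1.7  8.3]
[0.0001 0.0042 0.0001] [-0.1 -0.1 -0.1]
[0.0002 0.0083 0.0001] [-0.1 -0.1 -2.1]
[0.0004 0.0125 0.0001] [-0.1 -0.1 -4.1]
[0.0008 0.0167 0.0001] [-0.1 -0.1 -6.1]
[0.0013 0.0208 0.0001] [-0.1 -0.1 -8.1]
[0.002  0.0249 0.0001] [ -0.1  -0.1 -10.1]
```

```bash
for i in 1; do python3 -m creep '0 0.002 0 0 0 -1 0; 0 0.004 0 0 0 -2 0;0 0.004 0 0 0 -2 0'|grep -E "tcp|force"; python3 ang.py|head -2; python3 -m creep '0 0.002 0 0 0 -1 0; 0 0.004 0 0 0 -2 0;0 0.004 0 0 0 -2 0'|grep -E "tcp|force"; python3 ang.py;done
```

```text
tcp_pos: [0.6731, -0.0189, 0.2112]
contact_force: [-4.1, 0.3, 7.4]
gripper_force: 60.2
knob -8.486484204590138 0.11956768905123492
F tool [ 4.2 -0.3 -7.4]
tcp_pos: [0.6735, -0.0165, 0.2111]
contact_force: [-5.3, -2.1, 9.6]
gripper_force: 60.4
knob -7.2887228814893135 0.11963573288226402
F tool [ 5.1 -2.6 -9.6]
t 7.5 tcp [ 0.6735 -0.0165  0.2111] yaw 84.8 grip 0.0184 F [-5.3 -2.1  9.6]
[0.0001 0.0042 0.0001] [-0.2 -0.1  0.1]
[0.0001 0.0083 0.0001] [-0.2 -0.1 -1.9]
[0.0003 0.0125 0.0001] [-0.2 -0.1 -3.9]
[0.0007 0.0167 0.0001] [-0.1 -0.1 -5.9]
[0.0012 0.0208 0.0001] [-0.1 -0.1 -7.9]
[0.0018 0.0249 0.0001] [-0.1 -0.1 -9.9]
```

```bash
python3 -m creep '0 0.002 0 0 0 -1 0; 0 0.004 0 0 0 -1 0;0 0.004 0 0 0 -1 0'|grep -E "tcp|force"; python3 ang.py|head -2
python3 - <<'E'
from h import *
p=eyes.grab_frame("scene"); a=p["img"][215:275,200:280]; cv2.imwrite("pics/s4.png",cv2.resize(a,(640,480),interpolation=cv2.INTER_CUBIC))
E
```

```text
tcp_pos: [0.6738, -0.0139, 0.2111]
contact_force: [-5.9, -4.2, 9.4]
gripper_force: 60.5
knob -6.028740861160586 0.11966203091398887
F tool [ 5.6 -4.7 -9.3]
```

View pics/s4.png

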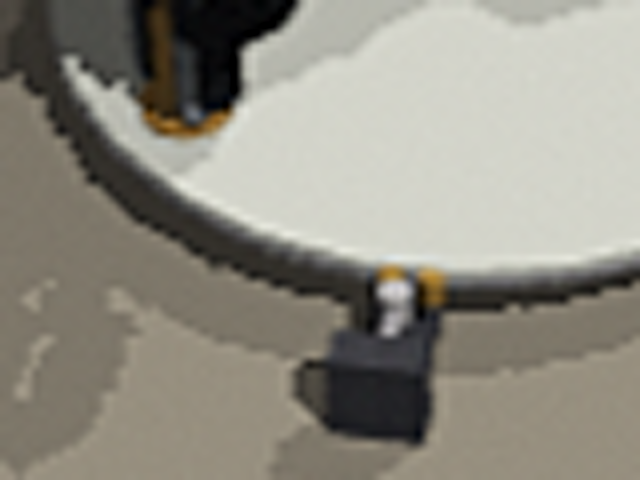

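```bash
python3 -m creep '0 0.002 0 0 0 -1 0; 0 0.003 0 0 0 -1 0;0 0.003 0 0 0 -1 0'|grep -E "tcp|force"; python3 ang.py|head -2;python3 -m creep '0 0.002 0 0 0 -1 0; 0 0.003 0 0 0 -1 0;0 0.003 0 0 0 -1 0'|grep -E "tcp|force"; python3 ang.py
```

```text
tcp_pos: [0.6739, -0.0133, 0.2111]
contact_force: [-5.6, -8.3, 10.9]
gripper_force: 60.9
knob -5.7486909401130815 0.11973439802518503
F tool [  5.1  -8.7 -10.8]
tcp_pos: [0.6737, -0.0126, 0.211]
contact_force: [-6.0, -12.5, 10.9]
gripper_force: 61.8
knob -5.403264433145509 0.11947615873324587
F tool [  5.5 -12.9 -10.7]
t 8.45 tcp [ 0.6737 -0.0126  0.211 ] yaw 87.59 grip 0.0187 F [ -6.  -12.5  10.9]
[-0.0002  0.0042 -0.    ] [-0.7 -0.3  1. ]
[-0.0002  0.0083 -0.0001] [-0.7 -0.3 -1. ]
[-0.      0.0125 -0.0002] [-0.7 -0.3 -3. ]
[ 0.0003  0.0167 -0.0002] [-0.7 -0.3 -5. ]
[ 0.0007  0.0208 -0.0003] [-0.7 -0.3 -7. ]
[ 0.0013  0.0249 -0.0003] [-0.7 -0.3 -9. ]
```

Hard stop reached (force rises to 13 N with no motion). I ease back, open, lift, and look.

```bash
python3 -m creep '0 -0.004 0 0 0 0 0; 0 -0.006 0 0 0 0 0; 0 -0.006 0 0 0 0 0.085; 0 -0.006 0 0 0 0 0.085;0 -0.006 0 0 0 0 0.085;0 -0.006 0 0 0 0 0.085;0 -0.006 0 0 0 0 0.085;0 -0.006 -0.02 0 0 0 0.085'; python3 -m creep '0 0 -0.04 0 0 0 0.085; 0 0 -0.08 0 0 0 0.085; 0 0 -0.12 0 0 0 0.085; 0 0 -0.12 0 0 0 0.085;0 0 -0.12 0 0 0 0.085' | grep tcp
python3 - <<'E'
from h import *
p=eyes.grab_frame("wrist"); uv,w,h=full(p)
b=(h[:,0]>12)&(h[:,0]<30)&(h[:,1]>120)&near(w,(.675,-.014),.06)&(w[:,2]>.06)&(w[:,2]<.075)
k=w[b].mean(0) if b.any() else np.nan; C=np.array([.5548,-.0013]); print(b.sum(),k, np.degrees(np.arctan2(k[1]-C[1],k[0]-C[0])),np.hypot(*(k[:2]-C)))
for n in("wrist","scene","side"):
    p=eyes.grab_frame(n); uv,w,h=full(p)
    o=(h[:,0]<20)&(h[:,1]>150)&(h[:,2]>100)&(w[:,2]>.103)&(w[:,2]<.112)&near(w,(.49,.007),.06)
    if o.any(): print(n,"drive",o.sum(),w[o].mean(0).round(4),cv2.minAreaRect((w[o,:2]*1000).astype(np.float32)))
go((.48,-.20,.33,0),(.4685,-.3115,.33,65))
E
```

```text
t: 9.25
tcp_pos: [0.6736, -0.0114, 0.2278]
eef_rot: [[-0.999, 0.037, -0.006], [0.037, 0.999, -0.0], [0.006, -0.001, -1.0]]
contact_force: [-0.2, 0.5, 0.6]
gripper_width: 0.0849
gripper_force: 0.0
tcp_pos: [0.675, -0.0113, 0.3513]
463 [ 0.67212772 -0.01456416  0.06947948] -6.450028268403962 0.11807511007476278
scene drive 110 [0.4942 0.0084 0.1063] ((492.063720703125, 7.173744201660156), (49.91910934448242, 47.25167465209961), 18.672521591186523)
side drive 125 [0.4895 0.0124 0.1058] ((492.3125915527344, 9.306158065795898), (47.127830505371094, 45.04159927368164), 19.15103530883789)
t 9.95 tcp [ 0.6743 -0.0115  0.3485] yaw 87.86 grip 0.0852 F [ 0.1 -0.4  0.1]
[ 0.1871 -0.1956  0.0192] [-0.2 -0.1 87.9]
[ 0.1944 -0.3074  0.0193] [-0.1 -0.2 22.9]
```

```bash
python3 -m creep '0.18 0.03 0 0 0 23 0.085; 0.18 0.03 0 0 0 23 0.085; 0.18 0.03 0 0 0 23 0.085; 0.18 0.03 0 0 0 23 0.085;0.18 0.03 0 0 0 23 0.085;0.18 0.03 0 0 0 23 0.085;0.18 0.03 0 0 0 23 0.085' | grep tcp
cat > drv.py <<'E'
from h import *
p=eyes.grab_frame("wrist"); uv,w,h=full(p)
cv2.imwrite("pics/w2.png",p["img"])
o=(h[:,0]<20)&(h[:,1]>150)&(h[:,2]>80)&(w[:,2]>.103)&(w[:,2]<.112)&near(w,(.49,.007),.06)
x=(w[o,:2]*1000).astype(np.float32); print("drive",o.sum(),w[o].mean(0).round(4),cv2.minAreaRect(x))
c,s=cv2.minAreaRect(x)[0],0
# cross fit: dogs occupy |u|,|v| in 6..24
from scipy.optimize import minimize
def f(q):
    a=np.radians(q[2]); d=x-q[:2]; u=np.abs(np.c_[d@[np.cos(a),np.sin(a)],d@[-np.sin(a),np.cos(a)]])
    return (np.clip(6-u,0,None)**2+np.clip(u-24,0,None)**2).sum()
b=min((minimize(f,[c[0],c[1],a],method="Nelder-Mead") for a in range(-45,45,10)),key=lambda r:r.fun); print(b.x,b.fun/len(x))
E
python3 drv.py; python3 -c "
from h import *
go((.4685,-.3115,.33,65))"
```

```text
tcp_pos: [0.4974, 0.0252, 0.35]
drive 2499 [0.4883 0.0072 0.1062] ((490.0138244628906, 6.263408660888672), (47.79348373413086, 48.242881774902344), 18.11272621154785)
[489.99713128   6.374651    18.52335091] 0.0002069112846706028
t 10.7 tcp [0.4974 0.0251 0.35  ] yaw 64.8 grip 0.0849 F [ 1.1 -0.2 -1. ]
[-0.1172 -0.3169  0.0198] [ 0.   0.  -0.2]
```

View pics/w2.png

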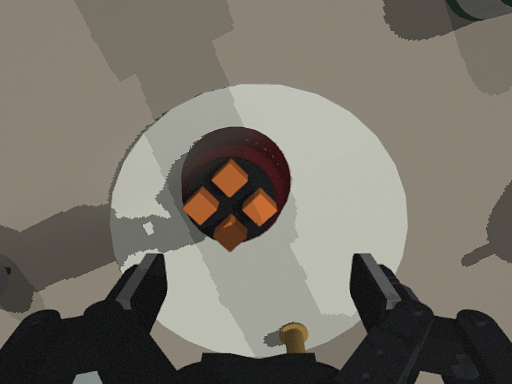

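The wrist view shows the drive at pixel (230,207), with all four dogs. The fit gives (0.490, 0.0063) with the cross at 18.5°, which agrees with the axis geometry. Next, the cup.

```bash
python3 -m creep '-0.117 -0.317 0 0 0 0 0.085; -0.117 -0.317 0 0 0 0 0.085; -0.117 -0.317 0 0 0 0 0.085; -0.117 -0.317 0 0 0 0 0.085; -0.117 -0.317 0 0 0 0 0.085; -0.117 -0.317 0 0 0 0 0.085; -0.117 -0.317 0 0 0 0 0.085; -0.117 -0.317 0 0 0 0 0.085' | grep tcp; python3 -m creep '0 0 0 0 0 0 0.085;0 0 0 0 0 0 0.085;0 0 0 0 0 0 0.085' | grep tcp
python3 - <<'E'
from h import *
p=eyes.grab_frame("wrist"); uv,w,h=full(p); cv2.imwrite("pics/w3.png",p["img"])
m=near(w,(.4685,-.3115),.05)&(abs(w[:,2]-.103)<.004)
x=(w[m,:2]*1000).astype(np.float32); print(m.sum(),w[m].mean(0).round(4),cv2.minAreaRect(x))
l=near(w,(.4685,-.3115),.05)&(w[:,2]>.064)&(w[:,2]<.075); print("lid",cv2.minEnclosingCircle((w[l,:2]*1000).astype(np.float32)))
go((.4685,-.3115,.25,65))
E
```

```text
tcp_pos: [0.4655, -0.3195, 0.3494]
tcp_pos: [0.468, -0.3098, 0.3503]
1331 [ 0.4647 -0.3139  0.1031] ((465.7015380859375, -314.40533447265625), (15.985189437866211, 45.707176208496094), 61.40306854248047)
lid ((466.22442626953125, -314.9194641113281), 32.60700225830078)
t 11.85 tcp [ 0.468  -0.3099  0.3504] yaw 65.01 grip 0.0849 F [-0.1  0.6  0.4]
[-0.0012 -0.0014  0.1004] [ 0. -0.  0.]
```

View pics/w3.png

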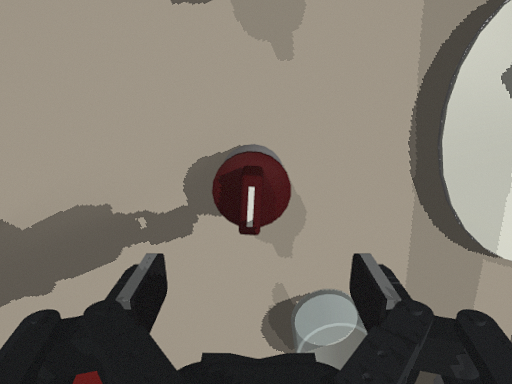

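```bash
python3 -c "
from h import *
go((.466,-.3146,.32,61.4),(.466,-.3146,.246,61.4))"
```

```text
t 11.85 tcp [ 0.468  -0.3099  0.3504] yaw 65.01 grip 0.0849 F [-0.1  0.6  0.4]
[-0.0002 -0.0052  0.0303] [ 0.  -0.   3.6]
[-0.0002 -0.0052  0.1043] [ 0.  -0.   3.6]
```

```bash
python3 -m creep '0 -0.005 0.03 0 0 3.6 0.085; 0 -0.005 0.06 0 0 3.6 0.085; 0 -0.005 0.08 0 0 3.6 0.085; 0 -0.005 0.1 0 0 3.6 0.085; 0 -0.005 0.104 0 0 3.6 0.085;0 -0.005 0.104 0 0 3.6 0.085' | grep -E "tcp|forc"; python3 -m creep '0 0 0 0 0 0 0.05;0 0 0 0 0 0 0;0 0 0 0 0 0 0;0 0 0 0 0 0 0;0 0 0 0 0 0 0;0 0 0 0 0 0 0;0 0 0 0 0 0 0'; python3 -c "
from h import *
go((.466,-.3146,.36,61.4),(.49,.0063,.36,108.5-3.1+3.1))"
```

```text
tcp_pos: [0.4655, -0.3151, 0.246]
contact_force: [0.1, 1.0, -0.2]
gripper_force: 0.0
t: 13.15
tcp_pos: [0.4652, -0.3161, 0.2466]
eef_rot: [[-0.877, 0.481, 0.0], [0.481, 0.877, -0.001], [-0.001, -0.0, -1.0]]
contact_force: [-0.6, -0.1, 4.1]
gripper_width: 0.0147
gripper_force: 60.7
t 13.15 tcp [ 0.4652 -0.3161  0.2466] yaw 61.23 grip 0.0147 F [-0.6 -0.1  4.1]
[-0.      0.0017 -0.1134] [-0.   0.  -0.2]
[ 0.1334  0.2945 -0.1135] [ -0.    0.  -47.3]
```

```bash
python3 -m creep '0 0 -0.01 0 0 0 0;0 0 -0.04 0 0 0 0;0 0 -0.08 0 0 0 0;0 0 -0.125 0 0 0 0;0 0 -0.135 0 0 0 0;0 0 -0.135 0 0 0 0'|grep -E "tcp|forc|wid";  python3 -c "
from h import *
go((.49,.0063,.38,108.5))"
```

```text
tcp_pos: [0.4654, -0.3159, 0.3829]
contact_force: [0.4, -0.2, -4.1]
gripper_width: 0.0154
gripper_force: 59.8
t 13.75 tcp [ 0.4654 -0.3159  0.3829] yaw 61.24 grip 0.0154 F [ 0.4 -0.2 -4.1]
[0.1334 0.2943 0.0025] [ -0.1   0.2 -47.3]
```

```bash
python3 -m creep '0.016 0.035 0 0 0 -6 0;0.033 0.073 0 0 0 -12 0;0.05 0.11 0 0 0 -18 0;0.066 0.147 0 0 0 -24 0;0.083 0.184 0 0 0 -30 0;0.1 0.22 0 0 0 -36 0;0.117 0.258 0 0 0 -42 0;0.133 0.294 0 0 0 -47.3 0'|grep -E "tcp|forc|wid"; python3 -m creep '0 0 0 0 0 0 0; 0 0 0 0 0 0 0;0 0 0 0 0 0 0;0 0 0 0 0 0 0;0 0 0 0 0 0 0'|grep -E "tcp|forc|wid"
python3 - <<'E'
from h import *
go((.49,.0063,.36,108.5))
p=eyes.grab_frame("wrist"); uv,w,h=full(p); P=np.array(telemetry.sense()["tcp_pos"])
m=near(w,P,.06)&(w[:,2]>P[2]-.155-.04)&(w[:,2]<P[2]-.135)&(h[:,1]>120)&((h[:,0]<8)|(h[:,0]>170))
print(m.sum(),w[m].min(0),w[m].max(0)); cv2.imwrite("pics/w4.png",p["img"])
for n in("scene","side"):
    p=eyes.grab_frame(n); uv,w,h=full(p)
    m=near(w,P,.06)&(w[:,2]>.155)&(w[:,2]<.190)&(h[:,1]<90); print(n,m.sum(),circ(w[m,:2]) if m.sum()>5 else 0, w[m].min(0) if m.any() else 0)
    cv2.imwrite(f"pics/{n}4.png",cv2.resize(p["img"][130:240,190:350],(800,550),interpolation=cv2.INTER_CUBIC))
E
```

```text
tcp_pos: [0.4889, 0.0073, 0.3793]
contact_force: [0.4, 0.2, -2.9]
gripper_width: 0.0152
gripper_force: 59.6
tcp_pos: [0.4898, 0.0047, 0.3809]
contact_force: [0.4, -0.6, -3.2]
gripper_width: 0.0147
gripper_force: 59.9
t 15.05 tcp [0.4898 0.0047 0.3809] yaw 108.43 grip 0.0147 F [ 0.4 -0.6 -3.2]
[-0.0007  0.0015  0.0209] [-0.  -0.1 -0.1]
8424 [ 0.45714883 -0.02731567  0.19439925] [0.51225443 0.03683294 0.24068247]
scene 264 (array([0.49250542, 0.00506041]), np.float64(0.02906761844073605)) [ 0.47495334 -0.01599171  0.15502731]
side 379 (array([0.49124193, 0.0056954 ]), np.float64(0.030082612830308535)) [0.46038652 0.00493129 0.1550761 ]
```

View pics/scene4.png

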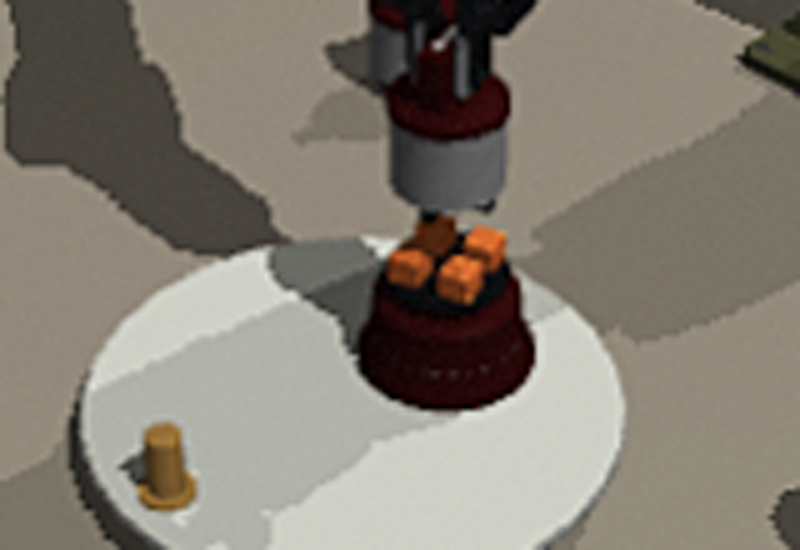

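The cup hangs upright above the drive with its lugs lined up with the slots (crop (445,215)). Now I lower it slowly.

```bash
python3 -m creep '-0.001 0.0015 0.01 0 0 0 0;-0.001 0.0015 0.02 0 0 0 0;-0.001 0.0015 0.028 0 0 0 0;-0.001 0.0015 0.032 0 0 0 0;-0.001 0.0015 0.035 0 0 0 0;-0.001 0.0015 0.035 0 0 0 0'|grep -E "tcp|forc|wid"; python3 -c "
from h import *
go((.49,.0063,.3386,108.5))"
```

```text
tcp_pos: [0.4904, 0.0076, 0.3459]
contact_force: [-0.2, -0.4, -2.6]
gripper_width: 0.0153
gripper_force: 59.9
t 15.8 tcp [0.4904 0.0076 0.3459] yaw 108.56 grip 0.0153 F [-0.2 -0.4 -2.6]
[ 0.0008 -0.0011  0.0073] [ 0.  -0.   0.1]
```

The lugs are 7 mm into the slots with no load. I carry on down.

```bash
python3 -m creep '0.0005 -0.001 0.003 0 0 0 0;0.0005 -0.001 0.006 0 0 0 0;0.0005 -0.001 0.008 0 0 0 0;0.0005 -0.001 0.008 0 0 0 0;0.0005 -0.001 0.008 0 0 0 0'|grep -E "tcp|forc|wid"; python3 -m creep '0 0 0.002 0 0 0 0;0 0 0.004 0 0 0 0;0 0 0.006 0 0 0 0;0 0 0.006 0 0 0 0;0 0 0.006 0 0 0 0'|grep -E "tcp|forc|wid"
```

```text
tcp_pos: [0.4903, 0.0065, 0.3386]
contact_force: [-1.2, -0.9, 1.0]
gripper_width: 0.0148
gripper_force: 60.7
tcp_pos: [0.4903, 0.0066, 0.3327]
contact_force: [-1.9, -0.8, 6.8]
gripper_width: 0.0149
gripper_force: 61.5
```

```bash
python3 -m creep '0 0 0.001 0 0 0 0;0 0 0.003 0 0 0 0;0 0 0.003 0 0 0 0;0 0 0.003 0 0 0 0;0 0 0.003 0 0 0 0'|grep -E "tcp|forc|wid"
python3 - <<'E'
from h import *
for n in("scene","side"):
    p=eyes.grab_frame(n); uv,w,h=full(p)
    m=near(w,(.49,.006),.05)&(w[:,2]>.11)&(w[:,2]<.145)&(h[:,1]<90); print(n,m.sum(),circ(w[m,:2]))
    l=near(w,(.49,.006),.045)&(w[:,2]>.138)&(w[:,2]<.165); print(np.histogram(w[l,2],bins=np.arange(.138,.166,.003)))
    cv2.imwrite(f"pics/{n}5.png",cv2.resize(p["img"][130:240,190:350],(800,550),interpolation=cv2.INTER_CUBIC))
E
```

```text
tcp_pos: [0.4906, 0.0077, 0.3321]
contact_force: [-6.1, 0.7, 30.2]
gripper_width: 0.0153
gripper_force: 65.3
scene 234 (array([0.49296372, 0.00714766]), np.float64(0.029475863718091317))
(array([22, 22,  9, 23, 40, 91, 51, 14,  7]), array([0.138, 0.141, 0.144, 0.147, 0.15 , 0.153, 0.156, 0.159, 0.162,
       0.165]))
side 342 (array([0.49231668, 0.00776571]), np.float64(0.03010604405240879))
(array([ 30,  28,  19,  32,  54, 106,  49,  19,  23]), array([0.138, 0.141, 0.144, 0.147, 0.15 , 0.153, 0.156, 0.159, 0.162,
       0.165]))
```

View pics/scene5.png

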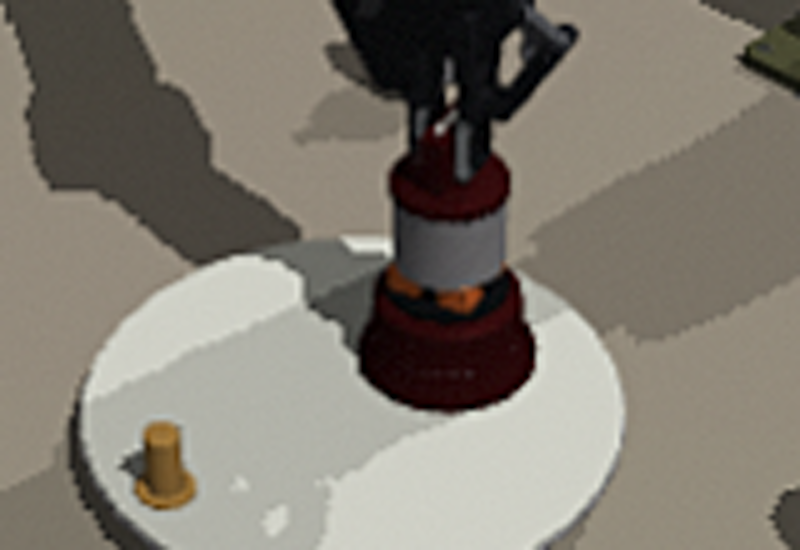

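The cup sits on the dogs and is bottomed out, since the force rises steeply to 30 N. I ease off by about 1 mm and hand in.

```bash
python3 -m creep '0 0 -0.001 0 0 0 0;0 0 -0.001 0 0 0 0;0 0 -0.001 0 0 0 0;0 0 -0.001 0 0 0 0'|grep -E "t:|tcp|forc|wid"; python3 -c "
from h import *
print(workorder.job_done())"
```

```text
t: 17.8
tcp_pos: [0.4906, 0.0076, 0.3322]
eef_rot: [[-0.948, -0.318, 0.003], [-0.318, 0.948, 0.001], [-0.003, -0.0, -1.0]]
contact_force: [-4.7, 0.7, 21.4]
gripper_width: 0.0153
gripper_force: 63.7
the job is handed in; nothing more can be done
None
```

I handed the job in at 17.8 s with the tray turned into its detent and the cup meshed and held against the bottom of the press at about 21 N. The caddy, teapot and teacup were not touched; the hand-in gave no verdict.

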